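Uncover a sterile bung and lift it with tongs

TASK

A sterilised rubber bung stands on the round dish under a steel dust cover: lift the cover off by its knob and set it down, rim down, on the bare bench clear of the dish. Then pick up the tongs, close their jaws around the bung and lift it upright to at least 10 cm above the bench, touching the bung with nothing but the tongs and never dropping the cover or letting the bung fall or touch the bench; leave the two bottles and the jar alone. Finish while still gripping the tongs and holding the bung up steadily in them.

Things in the scene. Friction and masses are not known exactly. Their poses are not given: they have to be found in the camera images.
- dish: round white enamel dish with a blue edge, flat on top, 132 mm across and 10 mm high, fixed to the bench; origin at the centre of its underside, on the bench
- cover: domed stainless steel dust cover, 100 mm across at the rim, dome 60 mm high, open underneath, black knob on top, 96 mm high in all, 110 to 210 g; origin at the centre of its rim plane, z up through the knob. It starts standing loose on the dish, over the bung, centred to within 5 mm
- cover_knob (a point): middle of the cover's black round knob, 84 mm above the rim; the knob is upright, 24 mm across and 24 mm high, 12 mm above the dome's top
- bung: tapered brick-red rubber bung, 28 mm across at the foot, 36 mm at the top, 34 mm high, 20 to 40 g; origin at the centre of its foot, z up. It starts upright on the dish, under the cover, near the middle
- tongs_rest: fixed steel rest, base plate 200 x 90 x 3 mm with two cross ribs, tops 18 mm above the bench, 155 mm apart; origin at the centre of its underside, x along the tongs that lie on it. Between the ribs there is free space beside and below the tongs
- tongs: sprung steel tongs, 235 mm long, 120 g, lying loose on the rest with both arms level, centre line 30 mm above the bench. Origin on the hinge pin at mid height, x along the middle line from pin to jaws, z along the pin (up). A spring holds the arms open; squeezing them at the grip point takes 5 N to start, 7 N at the bung's size. Held level, they can be lowered open over the bung
- tongs_left: the tongs' arm on the +y side of the middle line, with its blue sleeve and jaw (moves with the joint); origin on the pin
- tongs_right: the tongs' arm on the -y side of the middle line; origin on the pin
- tongs_grip (a point): point to grip: on the tongs' middle line, mid height, 112 mm from the pin, between the two blue silicone sleeves (66 mm long, 26 mm high). Close to the balance point. Outside width over the sleeves 53 mm when open, 34 mm when the jaws are on the bung; squeezed to about 42 mm the spring presses firmly enough on the fingers to carry the tongs level, jaws still open
- tongs_jaws (a point): point midway between the two blue jaws, mid height, 212 mm from the pin and 100 mm beyond tongs_grip; the jaws are shallow vees, 44 mm long and 26 mm high; the gap is 70 mm at the middle of the vees when open (57 mm at their near ends) and shrinks by about 1.9 mm for each mm that the sleeves are squeezed together
- spawn_bottle: bystander: white speckled glass spawn bottle with a dark green cap, 90 mm across, 172 mm high; origin at the centre of its foot
- open_bottle: bystander: the same bottle without a cap, 165 mm high, its mouth open; origin at the centre of its foot
- alcohol_jar: bystander: small amber glass jar with a white lid, 52 mm across, 55 mm high; origin at the centre of its foot
Not all that is in view belongs to the job. Several things have the shape of the cover; the one meant has the colours described above.

How it is judged:
By the outcome, as a careful person would: the job done as asked, in the order asked, and still so for the second after the job is handed in, while the arm keeps its last pose, push and grip.
It also fails if it takes over 64 s, if anything falls off the work surface, if the arm or the gripper's body presses on something with over 40 N, if the wrist force passes 120 N, or if a joint passes its speed limit or range.

ROBOT

A 7-joint arm with a two-finger parallel gripper is mounted at the origin on the work surface. World frame = base frame: x ahead of the robot, y to its left, z up, the work surface at z = 0. Lengths are in m, angles in rad, forces in N, time in s.
With the tool pointing down it reaches from about 0.35 to 0.9 m from the base axis. Payload 19.9 kg.
Tool frame: the origin (TCP) lies on the centre line of the jaws, within the pads' length; the fingertips stand 25 mm ahead of it and the grasp point (between the pads) lies 6 mm ahead of it; z points along the fingers, y is the line along which they close (so a half turn about z gives the same grasp; the last joint's range is limited). The gripper opens to 94 mm and grips with 3 to 60 N. Pads are 16 mm wide; open, the fingers measure 119 mm over their backs; the gripper's body (75 mm by 177 mm) begins 78 mm behind the grasp point.
Start: joints at [-1.165, 0.417, -0.01, 1.614, 0.005, 1.111, -0.053], TCP at [0.271, 0.563, 0.208] pointing down, gripper open.
Joint ranges: [-2.81, 2.81], [-0.39, 2.02], [-1.27, 1.25], [0.06, 2.57], [-1.19, 4.33], [0.19, 2], [-2.82, 2.82]. Speed limits (rad/s): [1.89, 1.89, 2.39, 2.39, 3.01, 3.01, 3.01].

INTERFACE

Orientations are given as a unit quaternion [x, y, z, w].
In Python, from cell import r gives the robot as it stands.
- The arm moves only by the shell command python3 -m jog 'ROWS'. ROWS is JSON, a list of rows, each an object of numbers: "x", "y", "z": the shift along the tool's x, y, z in mm; "roll": the turn about the tool's z in degrees; "gripper": the finger opening in mm, from 0 to 94. In form: [{"x": .., "y": .., "z": .., "roll": .., "gripper": ..}, ...]. A call has 1 to 12 rows; each row is the pose to reach, as a shift and turn from the pose commanded when the call began, along the tool's axes at that moment; what a row does not reach only later rows make up. A row lasts 1/12 s, in which the tool goes at most 41.7 mm and 7.16 degrees, less where a joint would pass 70% of its speed; a pose out of reach is approached as far as the arm can. A call with a gripper value outside its range is refused whole. The fingers move at their own pace and stop on an object; the grip force is fixed at half the most. Time passes only in rows, so rows that repeat a pose let the fingers close. It gives the time, the measured TCP pose, the force, the opening and the grip force at its end, in the units of the state.
- r.observe(): the state, without advancing time (a new reading comes with each control period).
- r.read_camera(name): name is "scene" or "top" or "wrist"; returns the picture (384x512x3 uint8, red, green, blue); there is no depth.
- r.camera_model(name): a dict with "mtx" (3x3 intrinsics, pixels), "pose" (4x4, takes a point from camera to world coordinates). Camera axes: x right, y up, looking along -z (the intrinsics and any distortion apply to the point x, -y, -z); pixel columns grow to the right and rows downward; lengths in m; the calibration is good to about 2 mm. A picture is of the moment at which its call begins: read the wrist's pose just before it. camera_model takes no time and is no camera call; for the wrist camera it gives the pose at the moment of the call.
- r.finish_job(): hands the job in; it is judged then, once.
Trained networks look in the newest picture that a camera, given by its name, has taken for a name from the list of things; names that differ only in an ending like _2 or _b are one class to them, and where a whole thing is asked for, a point or a joint stands for the part that bears it (a point fixed in the world has none). Each returns a list of dicts, best first, with "p" (0 to 1); they miss things now and then, are a little off and sometimes report something else, mostly with a low value. They report only what shows in the picture. A call takes as long as a camera call. They do not tell look-alikes from the thing itself.
- r.recognise(name, camera): "position" ([column, row] in pixels, amid what is visible of it).
- r.outline_of(name, camera): "region" (384x512 bool, what is visible of it) and "position" ([column, row] in pixels, amid what is visible of it).
- r.mark_of(name, camera): "position" ([column, row] in pixels: a listed point, or the origin of a listed thing).
The state is a dict: "t": time; "joints": joint angles; "qvel": joint speeds; "joint_efforts": joint torques, N m; "position": TCP position; "eef_rot": TCP orientation; "force": force on the tool from outside, world axes, zero at the start; "moment": the same for the moment, N m; "width": opening from 0.0 (shut) to 1.0 (fully open); "finger_force": force on a finger pad.
Only numpy, scipy, OpenCV 4.12 (cv2) and the standard library are available. Lean on these libraries where they do the work, as an engineer would, in place of code of your own. Each camera call takes 0.05 s, during which the arm holds its last target. There are 200 camera calls.

## Working session

There is one attempt and no reset: what is moved stays moved. The work goes in short steps, Python scripts to look and compute and a shell command to move; the robot and the scene stay as the last step left them, time stands still between calls to the robot, and variables do not carry over. Pictures are saved under pics/ and viewed, at most 14 in all, crops included, and the job is handed in when it is done.

```bash
ls; mkdir -p pics
cat > h.py <<'E'
import numpy as np, cv2
from cell import r
def save(cam,fn):
    im=r.read_camera(cam); cv2.imwrite('pics/'+fn,im[:,:,::-1]); return im
def ray(cam,px,M=None):
    M=M or r.camera_model(cam); K=np.array(M['mtx']); T=np.array(M['pose'])
    d=np.linalg.inv(K)@[px[0],px[1],1]; d=T[:3,:3]@[d[0],-d[1],-d[2]]
    return T[:3,3],d
def atz(cam,px,z):
    o,d=ray(cam,px); return o+d*(z-o[2])/d[2]
def proj(cam,p):
    M=r.camera_model(cam);K=np.array(M['mtx']); T=np.array(M['pose'])
    q=T[:3,:3].T@(np.array(p)-T[:3,3]); u=K@[q[0],-q[1],-q[2]]; return u[:2]/u[2]
def tri(a,b):
    (o1,d1),(o2,d2)=a,b
    s=np.linalg.lstsq(np.c_[d1,-d2],o2-o1,rcond=None)[0]
    p,q=o1+s[0]*d1,o2+s[1]*d2; return (p+q)/2,np.linalg.norm(p-q)
E
python3 - <<'E'
from h import *
np.set_printoptions(precision=3,suppress=True)
a=save('scene','scene0.png');b=save('top','top0.png')
cv2.imwrite('pics/both0.png',cv2.resize(np.hstack([a,b])[:,:,::-1],(800,300)))
print(r.camera_model('scene'),r.camera_model('top'),r.observe())
for n in ['cover_knob','cover','dish','tongs_grip','tongs_jaws','tongs','tongs_rest','alcohol_jar','open_bottle','spawn_bottle']:
    for c in ['scene','top']:
        print(n,c,[(np.round(m['position']),round(m['p'],2)) for m in r.mark_of(n,c)][:4])
E
```

```text
pics
{'mtx': array([[452.479,   0.   , 262.608],
       [  0.   , 452.479, 185.39 ],
       [  0.   ,   0.   ,   1.   ]]), 'pose': array([[-0.614, -0.654,  0.443,  0.991],
       [ 0.79 , -0.506,  0.347,  0.287],
       [-0.002,  0.563,  0.827,  0.922],
       [ 0.   ,  0.   ,  0.   ,  1.   ]])} {'mtx': array([[422.91 ,   0.   , 255.556],
       [  0.   , 422.91 , 185.917],
       [  0.   ,   0.   ,   1.   ]]), 'pose': array([[ 0.024,  0.992, -0.126,  0.385],
       [-1.   ,  0.025,  0.002, -0.067],
       [ 0.005,  0.126,  0.992,  1.246],
       [ 0.   ,  0.   ,  0.   ,  1.   ]])} {'t': 0.1, 'joints': array([-1.164,  0.418, -0.01 ,  1.614,  0.005,  1.111, -0.053]), 'qvel': array([-0.   , -0.002,  0.   ,  0.001,  0.   , -0.002,  0.001]), 'joint_efforts': array([  0.001, -85.258,   0.64 , -42.668,  -0.049,   0.016,   0.   ]), 'position': array([0.27 , 0.563, 0.208]), 'eef_rot': array([ 0.222,  0.975, -0.001, -0.   ]), 'force': array([-0.759, -0.035,  0.523]), 'moment': array([ 0.01 , -0.019, -0.005]), 'finger_force': 0.0, 'width': 0.9989688856997251}
cover_knob scene [(array([120., 13
[... 622 characters left out ...]
p top [(array([178., 171.]), 0.56)]
tongs_jaws scene [(array([302., 284.]), 0.83)]
tongs_jaws top [(array([188., 146.]), 0.94), (array([181.,  99.]), 0.18)]
tongs scene [(array([382., 237.]), 0.61)]
tongs top [(array([160., 213.]), 0.7)]
tongs_rest scene [(array([335., 267.]), 0.83), (array([382., 235.]), 0.63)]
tongs_rest top [(array([177., 179.]), 0.89), (array([177., 171.]), 0.31)]
alcohol_jar scene [(array([228., 266.]), 0.89)]
alcohol_jar top [(array([242., 131.]), 0.72)]
open_bottle scene [(array([382., 238.]), 0.52)]
open_bottle top [(array([181., 102.]), 0.82)]
spawn_bottle scene [(array([164., 264.]), 0.84)]
spawn_bottle top [(array([283., 102.]), 0.92), (array([296., 171.]), 0.18)]
```

View pics/scene0.png

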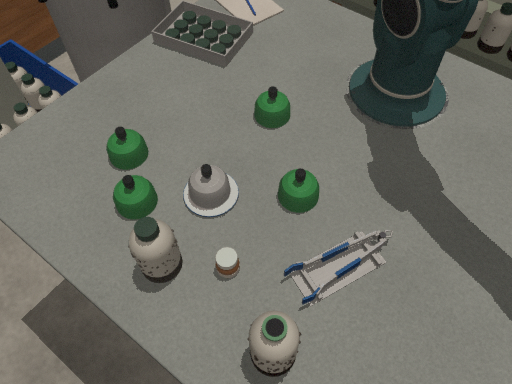

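View pics/top0.png

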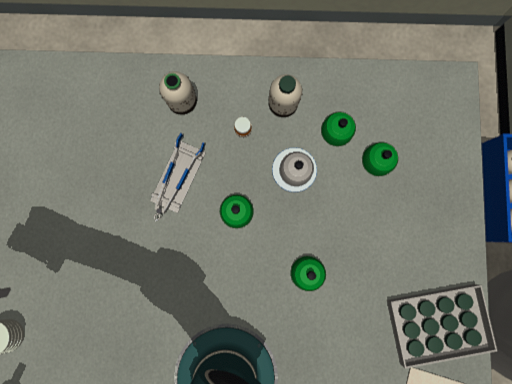

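Candidates for the cover. Scene pixels: steel (208,188) on the dish, and green look-alikes at (127,150), (134,198), (272,108) and (299,192). Top pixels: steel (297,166), greens (339,128), (380,158), (236,210) and (308,272). The steel one on the white dish matches the description, so I choose it. The tongs lie at top (178,175), with the jaws end towards the open bottle.

Run:
```python
from h import *
np.set_printoptions(precision=4,suppress=True)
def m(n,c,f='mark_of'): 
    return [np.array(x['position']) for x in getattr(r,f)(n,c)]
a=save('scene','s1.png');b=save('top','t1.png')
cv2.imwrite('pics/crop1.png',np.hstack([cv2.resize(a[140:240,160:260],(400,400)),cv2.resize(b[120:220,250:350],(400,400))])[:,:,::-1])
def near(l,p): return min(l,key=lambda q:np.hypot(*(q-p)))
for n,ps,pt in [('cover_knob',(205,170),(297,165)),('cover',(208,190),(296,169)),('dish',(212,193),(296,168)),('tongs_grip',(341,264),(178,171)),('tongs_jaws',(302,284),(188,146)),('tongs',(382,237),(160,213)),('tongs_rest',(335,267),(177,179)),('alcohol_jar',(228,266),(242,131)),('open_bottle',(272,360),(181,102)),('spawn_bottle',(164,264),(283,102))]:
    try:
        s=near(m(n,'scene'),ps);t=near(m(n,'top'),pt)
        p,e=tri(ray('scene',s),ray('top',t)); z={'cover_knob':.094,'cover':.01,'tongs_grip':.03,'tongs_jaws':.03,'tongs':.03}.get(n,0)
        print(n,s,t,p,e,'sc',atz('scene',s,z),'top',atz('top',t,z))
    except Exception as ex: print(n,ex)
for q in [(339,128),(380,158),(236,210),(308,272)]: print('green',atz('top',q,.05))
```

```text
cover_knob [202.7 169.2] [296.9 163.2] [ 0.5979 -0.1852  0.1048] 0.009767679065751262 sc [ 0.5951 -0.1959  0.094 ] top [ 0.5969 -0.1823  0.094 ]
cover [208.5 189.1] [295.6 169.5] [ 0.5932 -0.1879  0.0173] 0.0037122437339906643 sc [ 0.5909 -0.1934  0.01  ] top [ 0.5933 -0.1871  0.01  ]
dish [212. 194.] [292.2 167.7] [ 0.5977 -0.1763  0.0127] 0.0009089580498694102 sc [ 0.592  -0.1824  0.    ] top [ 0.6002 -0.1778  0.    ]
tongs_grip [338.8 262.3] [177.1 171.7] [0.573  0.1611 0.0337] 0.005168552901048199 sc [0.57   0.1628 0.03  ] top [0.5747 0.1594 0.03  ]
tongs_jaws [302.6 281.2] [190.3 145.8] [0.6523 0.1253 0.0289] 0.00158767128524642 sc [0.6524 0.1262 0.03  ] top [0.6525 0.1245 0.03  ]
tongs [381.5 236.3] [158.  213.8] [0.4531 0.2065 0.0231] 0.007450340645440251 sc [0.4592 0.2039 0.03  ] top [0.4511 0.2083 0.03  ]
tongs_rest [336.1 263.1] [176.9 178.2] [0.5612 0.1596 0.0053] 0.00906946831259962 sc [0.5611 0.155  0.    ] top [0.5599 0.1647 0.    ]
alcohol_jar [226.5 264.5] [240.2 130.1] [ 0.712  -0.0247  0.0113] 0.012430368986303633 sc [ 0.7118 -0.034   0.    ] top [ 0.7113 -0.0192  0.    ]
open_bottle [274.6 356.3] [180.6 102.8] [ 0.7981  0.1662 -0.0167] 0.003393661364841417 sc [0.8023 0.1669 0.    ] top [0.7917 0.1645 0.    ]
spawn_bottle [162.5 266.2] [280.9 100.9] [ 0.8029 -0.1397  0.0072] 0.0010268487140805247 sc [ 0.8011 -0.1426  0.    ] top [ 0.8057 -0.1406  0.    ]
green [ 0.7118 -0.3077  0.05  ]
green [ 0.6262 -0.4258  0.05  ]
green [ 0.4662 -0.016   0.05  ]
green [ 0.2987 -0.2213  0.05  ]
```

View pics/crop1.png

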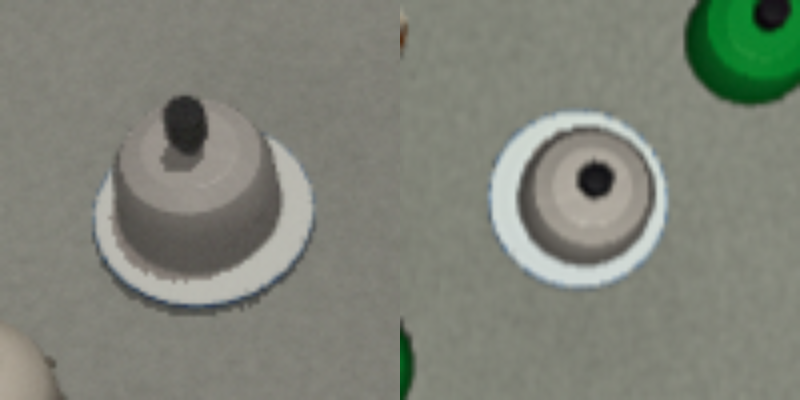

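Close crop: the chosen one is bare steel with a black knob and stands on the white dish. The knob is at about scene (206.5,170.5) and top (299,165), so the choice holds. Moving above it, along a line that stays over free bench.

```bash
python3 -m jog '[{"x":-618,"y":-535,"z":-20},{"x":-618,"y":-535,"z":-20},{"x":-618,"y":-535,"z":-20},{"x":-618,"y":-535,"z":-20},{"x":-618,"y":-535,"z":-20},{"x":-618,"y":-535,"z":-20},{"x":-618,"y":-535,"z":-20},{"x":-618,"y":-535,"z":-20},{"x":-618,"y":-535,"z":-20},{"x":-618,"y":-535,"z":-20},{"x":-618,"y":-535,"z":-20},{"x":-618,"y":-535,"z":-20}]'
python3 - <<'E'
from h import *
print(proj('top',[.6,-.18,.1]))
for px in [(206.5,170.5)]: print(atz('scene',px,.094))
print(atz('top',(299,165),.094),tri(ray('scene',(206.5,170.5)),ray('top',(299,165))),'dish',atz('top',(294.75,169.75),.01))
E
```

```text
[296.30880958 161.66662996]
[ 0.59255924 -0.18658619  0.094     ]
[ 0.59196031 -0.1881485   0.094     ] (array([ 0.59198303, -0.18794562,  0.09234952]), np.float64(0.0009154466685960067)) dish [ 0.59249592 -0.18455928  0.01      ]validation failed for argument at $[0]...
```

```bash
python3 -m jog '[{"x":-618,"y":-535,"z":-20,"roll":0,"gripper":94},{"x":-618,"y":-535,"z":-20,"roll":0,"gripper":94},{"x":-618,"y":-535,"z":-20,"roll":0,"gripper":94},{"x":-618,"y":-535,"z":-20,"roll":0,"gripper":94},{"x":-618,"y":-535,"z":-20,"roll":0,"gripper":94},{"x":-618,"y":-535,"z":-20,"roll":0,"gripper":94}]'
```

```text
t: 2.7
position: [0.3705, 0.3322, 0.2148]
eef_rot: [0.222, 0.975, 0.0, 0.0]
force: [0.9, 0.5, 0.5]
width: 1.001
finger_force: 0.0
```

```bash
python3 -m jog '[{"x":-425,"y":-373,"z":0,"roll":0,"gripper":94},{"x":-425,"y":-373,"z":0,"roll":0,"gripper":94},{"x":-425,"y":-373,"z":0,"roll":0,"gripper":94},{"x":-425,"y":-373,"z":0,"roll":0,"gripper":94},{"x":-425,"y":-373,"z":0,"roll":0,"gripper":94},{"x":-425,"y":-373,"z":0,"roll":0,"gripper":94},{"x":-425,"y":-373,"z":0,"roll":0,"gripper":94},{"x":-425,"y":-373,"z":0,"roll":0,"gripper":94},{"x":-425,"y":-373,"z":0,"roll":0,"gripper":94},{"x":-425,"y":-373,"z":0,"roll":0,"gripper":94},{"x":-425,"y":-373,"z":0,"roll":0,"gripper":94},{"x":-425,"y":-373,"z":0,"roll":0,"gripper":94}]'
```

```text
t: 3.7
position: [0.5666, -0.1279, 0.2148]
eef_rot: [0.222, 0.975, 0.0, 0.0]
force: [0.1, 0.6, 0.3]
width: 0.999
finger_force: 0.0
```

```bash
cat >> h.py <<'E'
def to(x,y,z,o=None):
    from scipy.spatial.transform import Rotation as Ro
    o=o or r.observe(); return np.round(1000*Ro.from_quat(o['eef_rot']).inv().apply(np.array([x,y,z])-o['position']),1)
E
python3 - <<'E'
from h import *
np.set_printoptions(precision=4,suppress=True)
im=save('wrist','w1.png'); o=r.observe(); print(o['position'],o['eef_rot'],o['joints'])
for m in r.mark_of('cover_knob','wrist'): print(m['position'],m['p'],atz('wrist',m['position'],.094))
print(proj('wrist',[.592,-.188,.094]),to(.592,-.188,.102))
E
```

```text
[ 0.5677 -0.1359  0.2148] [ 0.2251  0.9743 -0.0016  0.0009] [-0.1672  0.3588  0.4408  1.727  -0.166   1.0913  1.4424]
[212.9, 230.6] 0.81 [ 0.5959 -0.197   0.094 ]
[173.1, 352.7] 0.66 [ 0.7107 -0.3106  0.094 ]
[316.1, 28.4] 0.6 [ 0.4663 -0.0247  0.094 ]
[218.7786 223.8894] [-46.9 -38.4 112.7]
```

View pics/w1.png

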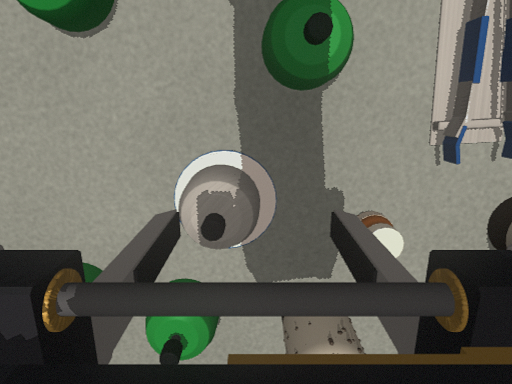

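The wrist view shows the steel cover on the dish with its knob at about (213,227). The arm was still settling, so I'll move over the knob and measure again at rest.

```bash
python3 -m jog '[{"x":-47,"y":-38,"z":0,"roll":0,"gripper":94},{"x":-47,"y":-38,"z":0,"roll":0,"gripper":94},{"x":-47,"y":-38,"z":0,"roll":0,"gripper":94},{"x":-47,"y":-38,"z":0,"roll":0,"gripper":94},{"x":-47,"y":-38,"z":0,"roll":0,"gripper":94},{"x":-47,"y":-38,"z":0,"roll":0,"gripper":94}]'
python3 - <<'E'
from h import *
np.set_printoptions(precision=4,suppress=True)
im=save('wrist','w2.png'); o=r.observe(); print(o['position'],o['eef_rot'])
for m in r.mark_of('cover_knob','wrist')[:2]: print(m['position'],m['p'],atz('wrist',m['position'],.094))
def blob(cam,im,p0,R=25):
    x0,y0=int(p0[0])-R,int(p0[1])-R; c=im[y0:y0+2*R,x0:x0+2*R].max(2)<45
    n,l,s,ce=cv2.connectedComponentsWithStats(c.astype(np.uint8)); 
    return [(s[i,4],ce[i]+[x0,y0],atz(cam,ce[i]+[x0,y0],.094)) for i in range(1,n) if s[i,4]>20]
print(proj('wrist',[.592,-.19,.094]));print(blob('wrist',im,proj('wrist',[.592,-.19,.094])))
print(blob('scene',save('scene','s2.png'),(206,170),15))
print(to(.592,-.19,.102))
E
```

```text
t: 4.3
position: [0.5919, -0.1793, 0.2146]
eef_rot: [0.221, 0.975, 0.0, -0.0]
force: [-0.7, 0.5, 0.3]
width: 1.004
finger_force: 0.0
[ 0.592  -0.1794  0.2148] [0.2214 0.9752 0.0002 0.0001]
[196.7, 321.3] 0.97 [ 0.7115 -0.3107  0.094 ]
[248.0, 185.1] 0.83 [ 0.5935 -0.189   0.094 ]
[246.3997 184.2187]
[(np.int32(430), array([247.6302, 184.7907]), array([ 0.5931, -0.1891,  0.094 ]))]
[(np.int32(99), array([206.1111, 170.5657]), array([ 0.5932, -0.1872,  0.094 ]))]
[ -4.5  -9.3 112.8]
```

Wrist and scene agree on the knob at (0.593, -0.1885). Descending and closing on it.

```bash
python3 -m jog '[{"x":-5,"y":-8,"z":40,"roll":0,"gripper":60},{"x":-5,"y":-8,"z":70,"roll":0,"gripper":60},{"x":-5,"y":-8,"z":90,"roll":0,"gripper":60},{"x":-5,"y":-8,"z":105,"roll":0,"gripper":60},{"x":-5,"y":-8,"z":112,"roll":0,"gripper":60},{"x":-5,"y":-8,"z":112,"roll":0,"gripper":60},{"x":-5,"y":-8,"z":112,"roll":0,"gripper":60}]'
python3 -m jog '[{"x":0,"y":0,"z":0,"roll":0,"gripper":35},{"x":0,"y":0,"z":0,"roll":0,"gripper":26},{"x":0,"y":0,"z":0,"roll":0,"gripper":15},{"x":0,"y":0,"z":0,"roll":0,"gripper":15},{"x":0,"y":0,"z":0,"roll":0,"gripper":15},{"x":0,"y":0,"z":0,"roll":0,"gripper":15},{"x":0,"y":0,"z":0,"roll":0,"gripper":15},{"x":0,"y":0,"z":0,"roll":0,"gripper":15}]'
```

```text
t: 5.03
position: [0.5933, -0.1898, 0.1033]
eef_rot: [0.222, 0.975, -0.0, 0.0]
force: [-0.4, -0.0, -0.6]
width: 0.638
finger_force: 0.0
t: 5.7
position: [0.5932, -0.1898, 0.1027]
eef_rot: [0.222, 0.975, 0.0, 0.0]
force: [0.6, 1.7, 1.1]
width: 0.24
finger_force: 30.0
```

```bash
python3 -m jog '[{"x":0,"y":0,"z":-8,"roll":0,"gripper":15},{"x":0,"y":0,"z":-20,"roll":0,"gripper":15},{"x":0,"y":0,"z":-35,"roll":0,"gripper":15},{"x":0,"y":0,"z":-50,"roll":0,"gripper":15},{"x":0,"y":0,"z":-65,"roll":0,"gripper":15},{"x":0,"y":0,"z":-80,"roll":0,"gripper":15},{"x":0,"y":0,"z":-90,"roll":0,"gripper":15},{"x":0,"y":0,"z":-95,"roll":0,"gripper":15},{"x":0,"y":0,"z":-95,"roll":0,"gripper":15},{"x":0,"y":0,"z":-95,"roll":0,"gripper":15}]'
python3 - <<'E'
from h import *
o=r.observe();print(o['position'],o['force'],o['width'],to(.45,-.35,.2))
save('top','t3.png')
E
```

```text
t: 6.53
position: [0.5929, -0.1898, 0.1974]
eef_rot: [0.222, 0.975, 0.0, -0.0]
force: [-0.7, 0.2, -1.6]
width: 0.243
finger_force: 30.0
[ 0.59286649 -0.18980873  0.19741134] [-0.68074447  0.24175721 -1.64751112] 0.24334829051166024 [  59.4 -206.3   -2.6]
```

```bash
python3 -m jog '[{"x":3,"y":-10,"z":-3,"roll":0,"gripper":15},{"x":8,"y":-28,"z":-3,"roll":0,"gripper":15},{"x":14,"y":-50,"z":-3,"roll":0,"gripper":15},{"x":21,"y":-74,"z":-3,"roll":0,"gripper":15},{"x":29,"y":-100,"z":-3,"roll":0,"gripper":15},{"x":36,"y":-126,"z":-3,"roll":0,"gripper":15},{"x":43,"y":-150,"z":-3,"roll":0,"gripper":15},{"x":49,"y":-172,"z":-3,"roll":0,"gripper":15},{"x":55,"y":-190,"z":-3,"roll":0,"gripper":15},{"x":58,"y":-201,"z":-3,"roll":0,"gripper":15},{"x":59,"y":-206,"z":-3,"roll":0,"gripper":15},{"x":59,"y":-206,"z":-3,"roll":0,"gripper":15}]'
python3 - <<'E'
from h import *
np.set_printoptions(precision=4,suppress=True)
im=save('scene','s4.png');b=save('top','t4.png')
cv2.imwrite('pics/v4.png',np.hstack([cv2.resize(im[100:290,60:330],(400,282)),cv2.resize(b[90:280,220:490],(400,282))])[:,:,::-1])
pr=[]
for c in ['scene','top']:
    for n in ['bung','dish']: print(n,c,[(m['position'],m['p'],atz(c,m['position'],.01)) for m in r.mark_of(n,c)[:3]])
o=r.observe();print(o['position'])
E
```

```text
t: 7.58
position: [0.45, -0.3507, 0.2005]
eef_rot: [0.223, 0.975, -0.0, -0.0]
force: [-0.4, 0.6, -2.1]
width: 0.24
finger_force: 30.0
bung scene [([211.9, 193.3], 0.49, array([ 0.595 , -0.1788,  0.01  ])), ([212.8, 192.5], 0.25, array([ 0.5919, -0.1786,  0.01  ]))]
dish scene [([209.9, 192.2], 0.64, array([ 0.5955, -0.1847,  0.01  ])), ([187.4, 70.0], 0.28, array([ 0.3123, -0.5248,  0.01  ])), ([382.2, 239.6], 0.26, array([0.4536, 0.2074, 0.01  ]))]
bung top [([284.7, 101.0], 0.7, array([ 0.8023, -0.1515,  0.01  ])), ([299.0, 167.8], 0.52, array([ 0.5987, -0.1971,  0.01  ])), ([354.4, 215.6], 0.4, array([ 0.4611, -0.3607,  0.01  ]))]
dish top [([294.0, 168.0], 0.84, array([ 0.5977, -0.1823,  0.01  ]))]
[ 0.4513 -0.3493  0.2005]
```

View pics/v4.png

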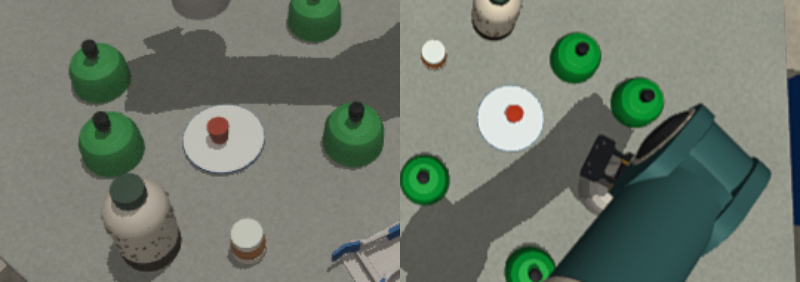

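Bung stands upright on the dish, at scene about (207,188) and top about (297,166). The cover hangs over clear bench, so I'll lower it.

```bash
python3 -m jog '[{"x":0,"y":0,"z":15,"roll":0,"gripper":15},{"x":0,"y":0,"z":35,"roll":0,"gripper":15},{"x":0,"y":0,"z":55,"roll":0,"gripper":15},{"x":0,"y":0,"z":75,"roll":0,"gripper":15},{"x":0,"y":0,"z":90,"roll":0,"gripper":15},{"x":0,"y":0,"z":100,"roll":0,"gripper":15},{"x":0,"y":0,"z":104,"roll":0,"gripper":15},{"x":0,"y":0,"z":106,"roll":0,"gripper":15},{"x":0,"y":0,"z":107,"roll":0,"gripper":15},{"x":0,"y":0,"z":107,"roll":0,"gripper":15},{"x":0,"y":0,"z":107,"roll":0,"gripper":15},{"x":0,"y":0,"z":107,"roll":0,"gripper":15}]'
```

```text
t: 8.88
position: [0.4509, -0.3502, 0.0942]
eef_rot: [0.222, 0.975, -0.0, 0.0]
force: [0.3, 0.2, -1.0]
width: 0.241
finger_force: 30.0
```

```bash
python3 -m jog '[{"x":0,"y":0,"z":0.5,"roll":0,"gripper":15},{"x":0,"y":0,"z":1,"roll":0,"gripper":15},{"x":0,"y":0,"z":1.5,"roll":0,"gripper":15},{"x":0,"y":0,"z":1.5,"roll":0,"gripper":15},{"x":0,"y":0,"z":1.5,"roll":0,"gripper":15}]'
```

```text
t: 9.3
position: [0.4511, -0.3499, 0.0926]
eef_rot: [0.222, 0.975, 0.0, 0.0]
force: [0.1, 3.1, 6.3]
width: 0.245
finger_force: 30.0
```

Contact, pushing up with 6 N, so the cover is standing. Release and rise.

```bash
python3 -m jog '[{"x":0,"y":0,"z":0,"roll":0,"gripper":30},{"x":0,"y":0,"z":0,"roll":0,"gripper":40},{"x":0,"y":0,"z":0,"roll":0,"gripper":50},{"x":0,"y":0,"z":0,"roll":0,"gripper":50},{"x":0,"y":0,"z":-10,"roll":0,"gripper":60},{"x":0,"y":0,"z":-30,"roll":0,"gripper":70},{"x":0,"y":0,"z":-60,"roll":0,"gripper":80},{"x":0,"y":0,"z":-100,"roll":0,"gripper":94},{"x":0,"y":0,"z":-115,"roll":0,"gripper":94},{"x":0,"y":0,"z":-120,"roll":0,"gripper":94}]'
python3 - <<'E'
from h import *
print(to(.57,.16,.215))
E
```

```text
t: 10.13
position: [0.4515, -0.351, 0.216]
eef_rot: [0.222, 0.975, -0.001, 0.002]
force: [1.4, 0.2, 0.1]
width: 0.917
finger_force: 0.0
[1.146e+02 5.119e+02 3.000e-01]
```

```bash
python3 -m jog '[{"x":115,"y":512,"z":0,"roll":0,"gripper":94},{"x":115,"y":512,"z":0,"roll":0,"gripper":94},{"x":115,"y":512,"z":0,"roll":0,"gripper":94},{"x":115,"y":512,"z":0,"roll":0,"gripper":94},{"x":115,"y":512,"z":0,"roll":0,"gripper":94},{"x":115,"y":512,"z":0,"roll":0,"gripper":94},{"x":115,"y":512,"z":0,"roll":0,"gripper":94},{"x":115,"y":512,"z":0,"roll":0,"gripper":94},{"x":115,"y":512,"z":0,"roll":0,"gripper":94},{"x":115,"y":512,"z":0,"roll":0,"gripper":94},{"x":115,"y":512,"z":0,"roll":0,"gripper":94},{"x":115,"y":512,"z":0,"roll":0,"gripper":94}]'
python3 - <<'E'
from h import *
print(to(.572,.16,.215))
E
```

```text
t: 11.13
position: [0.5628, 0.1391, 0.2119]
eef_rot: [0.222, 0.975, -0.0, -0.0]
force: [1.2, -0.0, 0.9]
width: 1.003
finger_force: 0.0
[ 0.8 22.8 -3.1]
```

```bash
python3 -m jog '[{"x":0,"y":12,"z":0,"roll":0,"gripper":94},{"x":0,"y":12,"z":0,"roll":0,"gripper":94},{"x":0,"y":12,"z":0,"roll":0,"gripper":94},{"x":0,"y":12,"z":0,"roll":0,"gripper":94}]'
python3 - <<'E'
from h import *
np.set_printoptions(precision=4,suppress=True)
o=r.observe();print(o['position'],o['eef_rot'],o['joints'])
for c in ['wrist','scene','top']:
    im=save(c,f'{c}5.png')
    if c!='top':
        for n in ['tongs_grip','tongs_jaws','tongs']: print(n,c,[(m['position'],m['p'],atz(c,m['position'],.03)) for m in r.mark_of(n,c)[:2]])
    hsv=cv2.cvtColor(im,cv2.COLOR_RGB2HSV); b=cv2.inRange(hsv,(100,120,40),(125,255,255))
    n,l,s,ce=cv2.connectedComponentsWithStats(b)
    for i in range(1,n):
        if s[i,4]>25:
            p=atz(c,ce[i],.035)
            if .4<p[0]<.8 and 0<p[1]<.3: print(c,s[i],ce[i],p)
E
```

```text
t: 11.47
position: [0.568, 0.1466, 0.2118]
eef_rot: [0.223, 0.975, -0.0, -0.0]
force: [0.2, -0.7, 0.0]
width: 0.999
finger_force: 0.0
[0.568  0.1466 0.2118] [ 0.2227  0.9749 -0.0005 -0.0002] [-0.5253  0.3539  0.2784  1.7164 -0.1071  1.087   0.9084]
tongs_grip wrist []
tongs_jaws wrist []
tongs wrist [([259.7, 54.8], 0.61, array([0.4574, 0.2051, 0.03  ])), ([191.1, 304.9], 0.29, array([ 0.6999, -0.0128,  0.03  ]))]
wrist [281 129  10  56 336] [285.3542 156.5536] [0.5706 0.184  0.035 ]
wrist [243 141   7  47 227] [246.2731 167.0705] [0.562  0.1376 0.035 ]
wrist [294 220   9  35 119] [299.2605 238.2437] [0.6718 0.1572 0.035 ]
wrist [239 223   7  35 105] [241.7333 241.181 ] [0.6442 0.0909 0.035 ]
tongs_grip scene [([338.3, 261.5], 0.9, array([0.5691, 0.161 , 0.03  ])), ([193.9, 102.0], 0.71, array([ 0.41  , -0.4051,  0.03  ]))]
tongs_jaws scene [([305.7, 282.3], 0.92, array([0.6504, 0.1327, 0.03  ]))]
tongs scene [([378.8, 237.1], 0.57, array([0.4646, 0.2002, 0.03  ]))]
scene [321 242  28  19 159] [333.9119 251.6667] [0.5577 0.1418 0.035 ]
scene [336 258  25  20 159] [348.2642 267.2767] [0.5698 0.1854 0.035 ]
scene [284 263  19  13 102] [293.1765 267.7451] [0.6418 0.0942 0.035 ]
scene [302 288  18  16  83] [309.6867 296.9398] [0.6732 0.1579 0.035 ]
top [176 133   7  15  45] [178.2222 139.8222] [0.6683 0.1597 0.035 ]
top [196 143   8  12  27] [200.8889 148.2222] [0.645  0.0925 0.035 ]
```

View pics/wrist5.png

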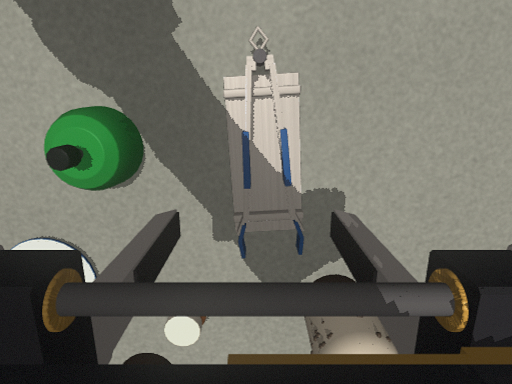

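The wrist view shows the tongs: sleeves at (246,160) and (286,157), jaws at (242,241) and (299,238), pin at (260,55). This gives a grip point of about (0.565, 0.162), direction -22.1°, and a roll of -3.6°.

Run:
```python
from h import *
print(to(.565,.162,.037))
```

```text
[  9.1  11.4 175.2]
```

```bash
python3 -m jog '[{"x":9,"y":11,"z":30,"roll":-3.6,"gripper":80},{"x":9,"y":11,"z":60,"roll":-3.6,"gripper":80},{"x":9,"y":11,"z":80,"roll":-3.6,"gripper":80},{"x":9,"y":11,"z":90,"roll":-3.6,"gripper":80},{"x":9,"y":11,"z":90,"roll":-3.6,"gripper":80},{"x":9,"y":11,"z":90,"roll":-3.6,"gripper":80}]'
python3 - <<'E'
from h import *
np.set_printoptions(precision=4,suppress=True)
c='wrist';im=save(c,'w6.png');o=r.observe();print(o['position'],o['eef_rot'])
hsv=cv2.cvtColor(im,cv2.COLOR_RGB2HSV); b=cv2.inRange(hsv,(100,120,25),(125,255,255))
n,l,s,ce=cv2.connectedComponentsWithStats(b)
for i in range(1,n):
    if s[i,4]>25: print(s[i],ce[i],atz(c,ce[i],.04))
print(to(.565,.162,.037))
E
```

```text
t: 12.42
position: [0.5653, 0.1617, 0.1227]
eef_rot: [0.191, 0.981, -0.0, 0.0]
force: [-0.2, 0.7, 0.6]
width: 0.848
finger_force: 0.0
[0.5656 0.1618 0.1233] [0.1915 0.9815 0.0003 0.0006]
[276 149  10  74 556] [280.9622 185.8004] [0.5705 0.1835 0.04  ]
[225 150   9  73 602] [228.9684 186.8322] [0.5542 0.1409 0.04  ]
[216 266   9  16  60] [219.8333 274.7333] [0.6301 0.0989 0.04  ]
[287 266   9  16  60] [290.6667 274.8333] [0.6554 0.1609 0.04  ]
[ 0.8 -0.1 86.3]
```

View pics/w6.png

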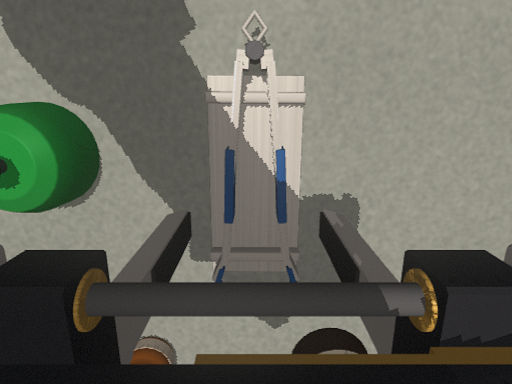

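Tongs are centred and aligned with the fingers (sleeves at (229,187) and (281,186)). Descending.

```bash
python3 -m jog '[{"x":3,"y":0,"z":20,"roll":-0.5,"gripper":80},{"x":3,"y":0,"z":45,"roll":-0.5,"gripper":80},{"x":3,"y":0,"z":65,"roll":-0.5,"gripper":80},{"x":3,"y":0,"z":78,"roll":-0.5,"gripper":80},{"x":3,"y":0,"z":86,"roll":-0.5,"gripper":80},{"x":3,"y":0,"z":86,"roll":-0.5,"gripper":80},{"x":3,"y":0,"z":86,"roll":-0.5,"gripper":80}]'
python3 -m jog '[{"x":0,"y":0,"z":0,"roll":0,"gripper":60},{"x":0,"y":0,"z":0,"roll":0,"gripper":52},{"x":0,"y":0,"z":0,"roll":0,"gripper":48},{"x":0,"y":0,"z":0,"roll":0,"gripper":44},{"x":0,"y":0,"z":0,"roll":0,"gripper":42},{"x":0,"y":0,"z":0,"roll":0,"gripper":42},{"x":0,"y":0,"z":0,"roll":0,"gripper":42},{"x":0,"y":0,"z":0,"roll":0,"gripper":42}]'
```

```text
t: 13.05
position: [0.5627, 0.163, 0.0369]
eef_rot: [0.187, 0.982, 0.0, 0.0]
force: [-0.8, 0.6, 0.5]
width: 0.85
finger_force: 0.0
t: 13.72
position: [0.5625, 0.163, 0.0365]
eef_rot: [0.187, 0.982, 0.0, 0.0]
force: [0.3, -0.0, 7.3]
width: 0.451
finger_force: 8.6
```

```bash
python3 -m jog '[{"x":0,"y":0,"z":-3,"roll":0,"gripper":42},{"x":0,"y":0,"z":-8,"roll":0,"gripper":42},{"x":0,"y":0,"z":-15,"roll":0,"gripper":42},{"x":0,"y":0,"z":-25,"roll":0,"gripper":42},{"x":0,"y":0,"z":-38,"roll":0,"gripper":42},{"x":0,"y":0,"z":-50,"roll":0,"gripper":42},{"x":0,"y":0,"z":-60,"roll":0,"gripper":42},{"x":0,"y":0,"z":-60,"roll":0,"gripper":42},{"x":0,"y":0,"z":-60,"roll":0,"gripper":42}]'
python3 - <<'E'
from h import *
np.set_printoptions(precision=4,suppress=True)
im=save('wrist','w7.png');a=save('scene','s7.png')
cv2.imwrite('pics/v7.png',np.hstack([cv2.resize(im[0:300,100:400],(400,400)),cv2.resize(a[190:320,260:420],(492,400))[:,:400]])[:,:,::-1])
for c in ['wrist','scene']:
  for n in ['tongs_jaws','tongs_grip','tongs']: print(c,n,[(m['position'],m['p'],atz(c,m['position'],.09)) for m in r.mark_of(n,c)[:2]])
o=r.observe();print(o['position'],o['moment'],to(.6,.05,.24))
E
```

```text
t: 14.47
position: [0.5624, 0.1631, 0.0968]
eef_rot: [0.187, 0.982, 0.0, 0.001]
force: [0.1, 0.1, -2.1]
width: 0.449
finger_force: 6.5
wrist tongs_jaws []
wrist tongs_grip []
wrist tongs [([255.0, 29.9], 0.69, array([0.4575, 0.2031, 0.09  ])), ([250.7, 191.7], 0.44, array([0.5413, 0.1671, 0.09  ]))]
scene tongs_jaws [([303.8, 269.2], 0.58, array([0.6532, 0.1245, 0.09  ]))]
scene tongs_grip [([342.5, 248.6], 0.7, array([0.5681, 0.1608, 0.09  ]))]
scene tongs [([389.7, 221.1], 0.59, array([0.4526, 0.2052, 0.09  ]))]
[0.562  0.1628 0.0957] [ 0.0242 -0.021   0.0092] [ -76.8  -91.  -144.3]
```

View pics/v7.png

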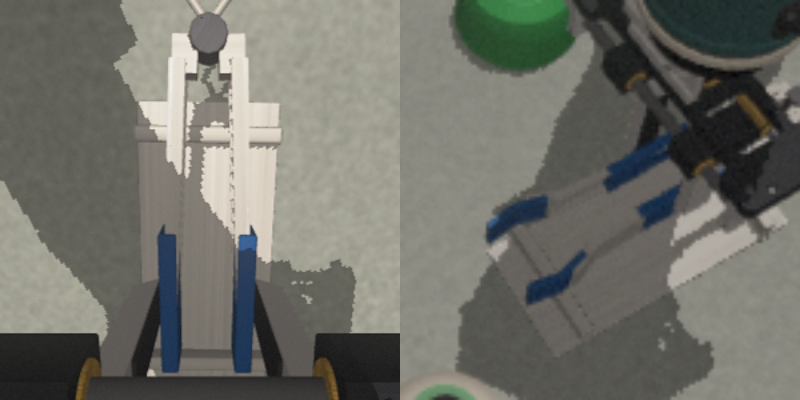

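The tongs are lifted level and open: scene jaws at about (303,270), sleeves symmetric in the wrist view. Next I'll locate the bung precisely by its colour in the pictures taken earlier.

```bash
cat >> h.py <<'E'
def red(im):
    hsv=cv2.cvtColor(im,cv2.COLOR_RGB2HSV); b=cv2.inRange(hsv,(0,120,40),(9,255,255))|cv2.inRange(hsv,(172,120,40),(180,255,255))
    n,l,s,ce=cv2.connectedComponentsWithStats(b); return [(s[i],ce[i]) for i in range(1,n) if s[i,4]>60]
def model_center(cam,p):
    # centroid of the projected bung silhouette, foot centre p
    t=np.linspace(0,2*np.pi,40); pts=[proj(cam,[p[0]+R*np.cos(a),p[1]+R*np.sin(a),p[2]+z]) for R,z in((.014,0),(.018,.034)) for a in t]
    hull=cv2.convexHull(np.float32(pts)); m=cv2.moments(hull); return np.array([m['m10'],m['m01']])/m['m00'],m['m00']
E
python3 - <<'E'
from h import *
from scipy.optimize import least_squares
np.set_printoptions(precision=4,suppress=True)
obs={}
for c in ['scene','top']:
    im=cv2.imread(f'pics/{c[0]}4.png')[:,:,::-1].copy()
    R=red(im); print(c,R)
    w=[q for q in R if np.linalg.norm(q[1]-proj(c,[.593,-.19,.025]))<15]
    if w: obs[c]=w[0][1]
    print(c,model_center(c,[.593,-.19,.01]))
for cs in [['scene'],['top'],list(obs)]:
    f=lambda p:np.concatenate([model_center(c,[p[0],p[1],.01])[0]-obs[c] for c in cs])
    s=least_squares(f,[.593,-.19],diff_step=1e-3);print(cs,s.x,s.fun)
b=s.x; g=np.array([b[0]-.1,b[1]]); o=r.observe();print(g,to(g[0],g[1],.19),o['joints'])
E
```

```text
scene [(array([200, 179,  14,  17, 159], dtype=int32), array([206.7296, 185.6164]))]
scene (array([208.0374, 185.3503]), 229.55581758287735)
top [(array([291, 161,  12,  11, 103], dtype=int32), array([296.7573, 165.9709]))]
top (array([297.6603, 167.9057]), 125.15064432215877)
['scene'] [ 0.5955 -0.192 ] [-0.  0.]
['top'] [ 0.5986 -0.1873] [-0. -0.]Traceback (most recent call last):
  File "<stdin>", line 13, in <module>
    return func(*args, **kwargs)
    vector_fun = VectorFunction(
        fun_wrapped,
    ...<6 lines>...
        workers=workers
    )
    self.J, dct = approx_derivative(
                  ~~~~~~~~~~~~~~~~~^
        self.fun_wrapped, self.x, f0=self.f, **finite_diff_options
        ^^^^^^^^^^^^^^^^^^^^^^^^^^^^^^^^^^^^^^^^^^^^^^^^^^^^^^^^^^
    )
    ^
    J, _nfev = _dense_difference(fun_wrapped, x0, f0, h,
               ~~~~~~~~~~~~~~~~~^^^^^^^^^^^^^^^^^^^^^^^^
                             use_one_sided, method,
                             ^^^^^^^^^^^^^^^^^^^^^^
                             mf)
                             ^^^
    df = [f_eval - f0 for f_eval in f_evals]
                                    ^^^^^^^
    f = np.atleast_1d(self.fun(x, *self.args, **self.kwargs))
                      ~~~~~~~~^^^^^^^^^^^^^^^^^^^^^^^^^^^^^^
    return np.atleast_1d(self.fun(x))
                         ~~~~~~~~^^^
    return self.f(x, *self.args, **self.kwargs)
           ~~~~~~^^^^^^^^^^^^^^^^^^^^^^^^^^^^^^
  File "<stdin>", line 12, in <lambda>
  File "h.py", line 26, in model_center
    t=np.linspace(0,2*np.pi,40); pts=[proj(cam,[p[0]+R*np.cos(a),p[1]+R*np.sin(a),p[2]+z]) for R,z in((.014,0),(.018,.034)) for a in t]
                                      ~~~~^^^^^^^^^^^^^^^^^^^^^^^^^^^^^^^^^^^^^^^^^^^^^^^^
  File "h.py", line 12, in proj
    M=r.camera_model(cam);K=np.array(M['mtx']); T=np.array(M['pose'])
ValueError: time passes only in moves, steps and waits
```

```bash
sed -i 's/(0,120,40),(9,/(0,90,12),(12,/; s/(172,120,40)/(168,90,12)/' h.py
sed -i 's/M=r.camera_model(cam);K=/M=cm(cam);K=/; s/M=M or r.camera_model(cam)/M=M or cm(cam)/' h.py
cat >> h.py <<'E'
_c={}
def cm(cam):
    if cam not in _c: _c[cam]=r.camera_model(cam)
    return _c[cam]
E
cat > bung.py <<'E'
from h import *
from scipy.optimize import least_squares
def bung(cs,fn,z=.01,g=(.595,-.19)):
    obs={}
    for c in cs:
        im=cv2.imread(fn[c])[:,:,::-1].copy()
        w=[q for q in red(im) if np.linalg.norm(q[1]-proj(c,[*g,z+.017]))<20]
        if w: obs[c]=w[0][1]; print(c,w[0],model_center(c,[*g,z]))
    for k in [[c] for c in obs]+[list(obs)]:
        s=least_squares(lambda p:np.concatenate([model_center(c,[p[0],p[1],z])[0]-obs[c] for c in k]),g,diff_step=1e-3); print(k,s.x,s.fun)
    return s.x
E
python3 - <<'E'
from bung import *
np.set_printoptions(precision=4,suppress=True)
b=bung(['scene','top'],{'scene':'pics/s4.png','top':'pics/t4.png'})
print(to(b[0]-.1,b[1],.19),r.observe()['joints'])
E
```

```text
scene (array([200, 179,  14,  18, 204], dtype=int32), array([207.0049, 187.0833])) (array([207.4763, 185.8977]), 229.90322940144688)
top (array([291, 161,  12,  11, 109], dtype=int32), array([296.8165, 166.0092])) (array([297.6661, 167.2276]), 125.21456650388427)
['scene'] [ 0.5982 -0.1886] [ 0. -0.]
['top'] [ 0.5985 -0.1875] [-0. -0.]
['scene', 'top'] [ 0.5984 -0.1881] [0.1108 0.1604 0.1988 0.0399]
[ -69.8 -349.8  -94.1] [-0.516   0.4855  0.2333  1.8173 -0.1431  0.8558  0.98  ]
```

Bung foot is at (0.598, -0.188). I'll carry the tongs at about 0.19 m and turn them to point along +x, with the roll at -21.6.

```bash
python3 -m jog '[{"x":0,"y":0,"z":-15,"roll":0,"gripper":42},{"x":0,"y":0,"z":-40,"roll":0,"gripper":42},{"x":-1,"y":-5,"z":-65,"roll":-1,"gripper":42},{"x":-4,"y":-20,"z":-85,"roll":-2,"gripper":42},{"x":-9,"y":-43,"z":-94,"roll":-4,"gripper":42},{"x":-14,"y":-68,"z":-94,"roll":-6,"gripper":42},{"x":-19,"y":-93,"z":-94,"roll":-8,"gripper":42},{"x":-24,"y":-118,"z":-94,"roll":-10,"gripper":42},{"x":-29,"y":-143,"z":-94,"roll":-11,"gripper":42},{"x":-33,"y":-165,"z":-94,"roll":-12,"gripper":42},{"x":-35,"y":-175,"z":-94,"roll":-12,"gripper":42},{"x":-35,"y":-175,"z":-94,"roll":-12,"gripper":42}]'
python3 - <<'E'
from h import *
print(to(.498,-.188,.19))
E
```

```text
t: 15.87
position: [0.5301, -0.015, 0.1902]
eef_rot: [0.085, 0.996, -0.0, 0.0]
force: [0.7, -0.5, -1.0]
width: 0.449
finger_force: 6.5
[   2.3 -175.9    0.3]
```

```bash
python3 -m jog '[{"x":0,"y":-8,"z":0,"roll":-1,"gripper":42},{"x":0,"y":-25,"z":0,"roll":-2,"gripper":42},{"x":1,"y":-48,"z":0,"roll":-3,"gripper":42},{"x":1,"y":-73,"z":0,"roll":-5,"gripper":42},{"x":1,"y":-98,"z":0,"roll":-7,"gripper":42},{"x":2,"y":-123,"z":0,"roll":-8,"gripper":42},{"x":2,"y":-146,"z":0,"roll":-9,"gripper":42},{"x":2,"y":-165,"z":0,"roll":-9.8,"gripper":42},{"x":2,"y":-176,"z":0,"roll":-9.8,"gripper":42},{"x":2,"y":-176,"z":0,"roll":-9.8,"gripper":42},{"x":2,"y":-176,"z":0,"roll":-9.8,"gripper":42}]'
python3 - <<'E'
from h import *
np.set_printoptions(precision=4,suppress=True)
o=r.observe();print(o['position'],o['eef_rot'])
c=r.camera_model('wrist')
w=save('wrist','w8.png');a=save('scene','s8.png');t=save('top','t8.png')
cv2.imwrite('pics/v8.png',np.hstack([cv2.resize(a[110:260,140:290],(400,400)),cv2.resize(t[90:240,230:380],(400,400))])[:,:,::-1])
for c in ['scene','top']:
    print([(m['position'],m['p'],atz(c,m['position'],.184)) for m in r.mark_of('tongs_jaws',c)[:2]],proj(c,[.598,-.188,.184]),proj(c,[.598,-.188,.044]))
    im={'scene':a,'top':t}[c]
    hsv=cv2.cvtColor(im,cv2.COLOR_RGB2HSV); b=cv2.inRange(hsv,(100,120,25),(125,255,255))
    n,l,s,ce=cv2.connectedComponentsWithStats(b)
    for i in range(1,n):
        if s[i,4]>20 and np.hypot(*(ce[i]-proj(c,[.598,-.188,.184])))<80: print(c,s[i],ce[i],atz(c,ce[i],.19))
E
```

```text
t: 16.78
position: [0.4996, -0.185, 0.1899]
eef_rot: [-0.002, 1.0, 0.0, -0.0]
force: [0.5, 0.9, -0.5]
width: 0.448
finger_force: 6.5
[ 0.4996 -0.185   0.1899] [-0.002   1.      0.0001 -0.0001]
[([202.0, 148.6], 0.57, array([ 0.5993, -0.1805,  0.184 ]))] [199.7582 146.498 ] [206.7356 184.2211]
scene [216 104  19  22  97] [225.5464 114.2062] [ 0.4991 -0.2009  0.19  ]
scene [228 121  11  12  42] [232.9286 126.619 ] [ 0.5169 -0.1648  0.19  ]
[] [302.7455 156.5112] [297.1136 165.966 ]
```

View pics/v8.png

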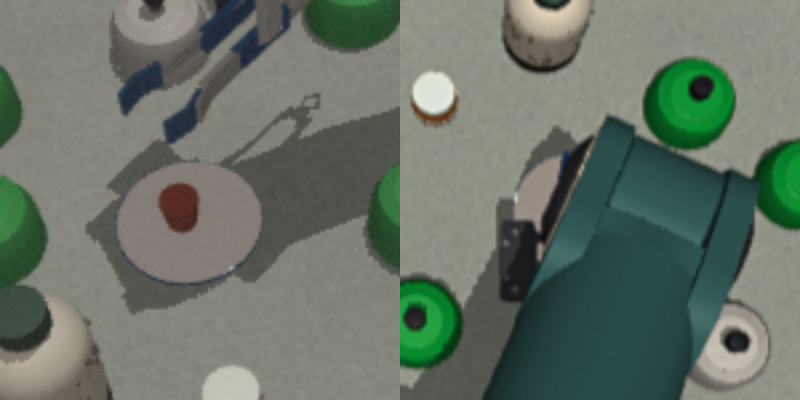

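The bung stands upright on the dish and the cover stands on clear bench. Scene jaws are at about (193,143) and (209,153), straddling the bung's axis. Going down halfway to check alignment.

```bash
python3 -m jog '[{"x":2,"y":-2,"z":8,"roll":0,"gripper":42},{"x":2,"y":-2,"z":25,"roll":0,"gripper":42},{"x":2,"y":-2,"z":45,"roll":0,"gripper":42},{"x":2,"y":-2,"z":65,"roll":0,"gripper":42},{"x":2,"y":-2,"z":85,"roll":0,"gripper":42},{"x":2,"y":-2,"z":98,"roll":0,"gripper":42},{"x":2,"y":-2,"z":105,"roll":0,"gripper":42},{"x":2,"y":-2,"z":105,"roll":0,"gripper":42},{"x":2,"y":-2,"z":105,"roll":0,"gripper":42}]'
python3 - <<'E'
from h import *
np.set_printoptions(precision=4,suppress=True)
o=r.observe();print(o['position'],o['eef_rot'],o['width']);P=o['position']
a=save('scene','s9.png')
print([(m['position'],m['p']) for m in r.mark_of('tongs_jaws','scene')[:2]])
v=cv2.resize(a[120:240,150:270],(600,600),interpolation=cv2.INTER_CUBIC)
def dot(p,col):
    q=(proj('scene',p)-[150,120]+.5)*5; cv2.circle(v,tuple(int(i) for i in q),4,col,-1)
z=P[2]-.0065
for s in (1,-1):
  for e in (-.022,.022): 
    for h in (-.013,.013): dot([P[0]+.1+e,P[1]+s*(.0245-.0065),z+h],(255,255,0))
dot([P[0]+.1,P[1],z],(255,0,255))
dot([.598,-.188,.044],(0,255,255));dot([.598,-.188,.01],(0,255,255))
cv2.imwrite('pics/v9.png',v[:,:,::-1]); print(to(.498,-.188,.0375))
E
```

```text
t: 17.78
position: [0.4972, -0.188, 0.0852]
eef_rot: [-0.002, 1.0, -0.0, -0.0]
force: [-0.6, 0.1, -1.1]
width: 0.447
finger_force: 6.5
[ 0.4972 -0.188   0.0852] [-0.0021  1.     -0.0001 -0.0001] 0.44688660125635954
[([208.3, 178.8], 0.97)]
[-0.2  0.1 48.4]
```

View pics/v9.png

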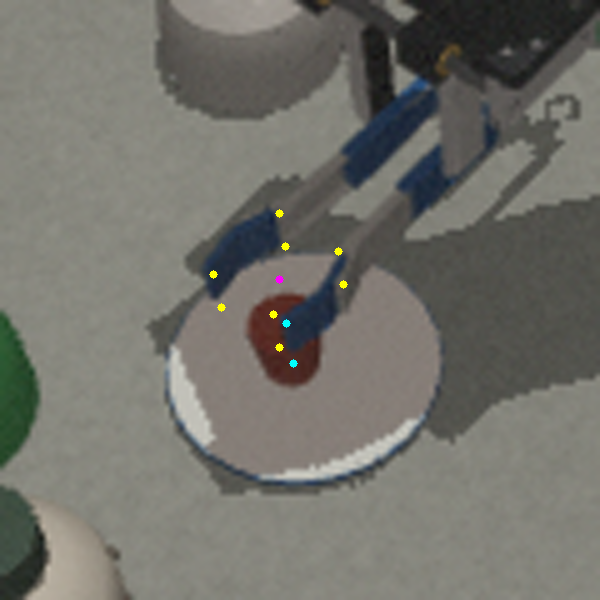

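Picture: jaws at crop (210,275) and (290,335), level. The projected model points (magenta jaw centre, cyan bung axis) fit to about 1–2 mm. Lowering open over the bung.

```bash
python3 -m jog '[{"x":0,"y":0,"z":8,"roll":0,"gripper":42},{"x":0,"y":0,"z":16,"roll":0,"gripper":42},{"x":0,"y":0,"z":23,"roll":0,"gripper":42},{"x":0,"y":0,"z":29,"roll":0,"gripper":42},{"x":0,"y":0,"z":35,"roll":0,"gripper":42},{"x":0,"y":0,"z":40,"roll":0,"gripper":42},{"x":0,"y":0,"z":44,"roll":0,"gripper":42},{"x":0,"y":0,"z":47,"roll":0,"gripper":42},{"x":0,"y":0,"z":48,"roll":0,"gripper":42},{"x":0,"y":0,"z":48,"roll":0,"gripper":42},{"x":0,"y":0,"z":48,"roll":0,"gripper":42}]'
python3 - <<'E'
from h import *
np.set_printoptions(precision=4,suppress=True)
o=r.observe();print(o['position'],o['force'],o['width'])
a=save('scene','s10.png');v=cv2.resize(a[140:230,160:280],(800,600),interpolation=cv2.INTER_CUBIC)
cv2.imwrite('pics/v10.png',v[:,:,::-1]); print(red(a))
E
```

```text
t: 18.8
position: [0.4973, -0.188, 0.0372]
eef_rot: [-0.002, 1.0, -0.0, 0.0]
force: [0.4, 0.4, -0.6]
width: 0.446
finger_force: 6.5
[ 0.4973 -0.188   0.0372] [ 0.3804  0.4107 -0.5695] 0.4458720418803338
[(array([25,  6, 18, 22, 81], dtype=int32), array([33.4321, 15.7407])), (array([ 0, 12, 17, 16, 68], dtype=int32), array([ 6.1618, 20.25  ])), (array([26, 36, 22, 13, 95], dtype=int32), array([37.2947, 41.8526])), (array([200, 179,  14,  18, 192], dtype=int32), array([206.6094, 186.4531]))]
```

View pics/v10.png

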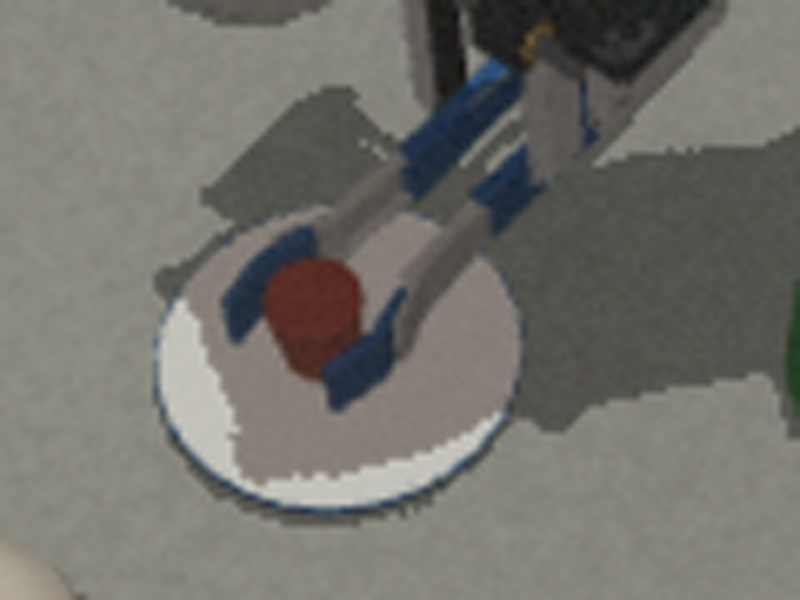

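The bung sits centred between the jaws, at crop about (315,320). Squeezing gently.

```bash
python3 -m jog '[{"x":0,"y":0,"z":0,"roll":0,"gripper":40},{"x":0,"y":0,"z":0,"roll":0,"gripper":38},{"x":0,"y":0,"z":0,"roll":0,"gripper":36},{"x":0,"y":0,"z":0,"roll":0,"gripper":35},{"x":0,"y":0,"z":0,"roll":0,"gripper":34},{"x":0,"y":0,"z":0,"roll":0,"gripper":33},{"x":0,"y":0,"z":0,"roll":0,"gripper":30},{"x":0,"y":0,"z":0,"roll":0,"gripper":25},{"x":0,"y":0,"z":0,"roll":0,"gripper":25},{"x":0,"y":0,"z":0,"roll":0,"gripper":25},{"x":0,"y":0,"z":0,"roll":0,"gripper":25}]'
```

```text
t: 19.77
position: [0.4972, -0.188, 0.0371]
eef_rot: [-0.002, 1.0, -0.0, -0.0]
force: [-0.4, -0.8, -0.6]
width: 0.367
finger_force: 30.0
```

```bash
python3 -m jog '[{"x":0,"y":0,"z":-2,"roll":0,"gripper":25},{"x":0,"y":0,"z":-6,"roll":0,"gripper":25},{"x":0,"y":0,"z":-14,"roll":0,"gripper":25},{"x":0,"y":0,"z":-26,"roll":0,"gripper":25},{"x":0,"y":0,"z":-40,"roll":0,"gripper":25},{"x":0,"y":0,"z":-56,"roll":0,"gripper":25},{"x":0,"y":0,"z":-72,"roll":0,"gripper":25},{"x":0,"y":0,"z":-88,"roll":0,"gripper":25},{"x":0,"y":0,"z":-104,"roll":0,"gripper":25},{"x":0,"y":0,"z":-118,"roll":0,"gripper":25},{"x":0,"y":0,"z":-127,"roll":0,"gripper":25},{"x":0,"y":0,"z":-130,"roll":0,"gripper":25}]'
python3 -m jog '[{"x":0,"y":0,"z":0,"roll":0,"gripper":25},{"x":0,"y":0,"z":0,"roll":0,"gripper":25},{"x":0,"y":0,"z":0,"roll":0,"gripper":25},{"x":0,"y":0,"z":0,"roll":0,"gripper":25},{"x":0,"y":0,"z":0,"roll":0,"gripper":25},{"x":0,"y":0,"z":0,"roll":0,"gripper":25}]'
python3 - <<'E'
from h import *
a=save('scene','s11.png');v=cv2.resize(a[80:230,120:320],(800,600),interpolation=cv2.INTER_CUBIC)
cv2.imwrite('pics/v11.png',v[:,:,::-1]); print(proj('scene',[.597,-.188,.15]))
E
```

```text
t: 20.77
position: [0.4978, -0.1882, 0.1692]
eef_rot: [-0.002, 1.0, -0.0, 0.001]
force: [-1.2, 0.0, -1.7]
width: 0.371
finger_force: 30.0
t: 21.27
position: [0.497, -0.1879, 0.1667]
eef_rot: [-0.002, 1.0, -0.0, -0.0]
force: [0.8, -0.8, -1.9]
width: 0.367
finger_force: 30.0
[201.91640034 156.19149136]
```

View pics/v11.png

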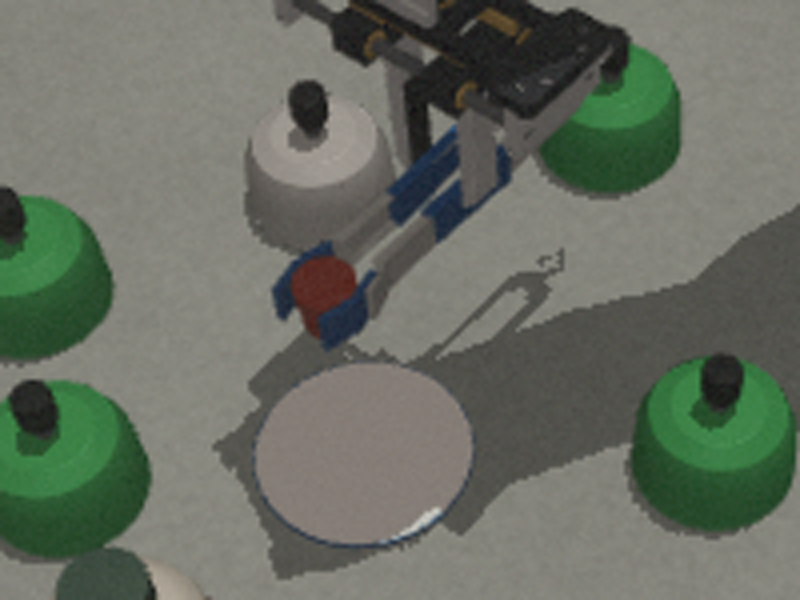

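The bung is held upright in the jaws (crop (325,290)) about 14 cm up. The dish is empty and the cover stands rim down on the bench at crop (315,170). Handing in.

```bash
python3 -c "
from cell import r
print(r.finish_job())"
```

```text
the job is handed in; nothing more can be done
None
```

The job is handed in at about 21 s: the cover stands rim down on bare bench clear of the dish, and the tongs, still gripped, hold the bung upright about 14 cm up; no verdict was returned.

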